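# Switch a small-parts feeder over to its other chute

### The job

The bin on the left of the parts feeder is full. With a fingertip, rock the seesaw gate over its pivot until it rests fully tipped towards the right-hand chute; then push the shutter fully open, so that the four ball knobs waiting in the track roll down by themselves into the empty bin on the right. Do not touch the knobs or pick anything up, leave the bins and the things lying on the bench where they are, and finish with the hand clear.

Things in the scene. Friction and masses are not known exactly. Their poses are not given: they have to be found in the camera images.
- feeder: Fixed bench-top gravity feeder, 255 mm high: dark cross-shaped steel base plate (320 x 320 mm), grey brackets, bright track and chutes. Origin on the bench under the gate's pivot; x points from its front (robot side) to its back, y to the left seen from the front, z up. Outlet chutes, 68 mm wide, run outward and down from y = +-90 to +-190 mm, their lips 10 mm above the bins' rims
- track_mouth (a point): Middle of the feed track's lower lip, 31 mm behind the pivot and 192 mm above the bench; parts drop here onto the middle of the gate. The track (aluminium, 34 mm wide inside, walls 24 mm high) rises from here along feeder +x at 9 degrees to x = 262 mm, where its floor is 229 mm above the bench
- gate (a joint): Seesaw gate: grey steel trough, 210 mm long along feeder y, 58 mm wide, on a level pin along feeder x, 145 mm above the bench. Rad: -0.30 = left end fully low (the start: feeds the left chute), +0.30 = right end fully low (feeds the right chute); both are hard stops. Top-heavy: stays on its side, falls on to the other stop once pressed past the middle. Takes about 1 N at a pad
- gate_pad_right (a point): Centre of the top of the right yellow thumb pad (38 x 38 mm) on the gate's front: 53 mm in front (feeder -x) and 80 mm right (feeder -y) of the pivot. About 189 mm above the bench at the start, 141 mm when the gate is fully tipped right. Nothing stands below or in front of it; the gate's front wall, 24 mm behind this point, rises 23 mm above the pad
- gate_pad_left (a point): The same point of the left thumb pad, 80 mm to the left of the pivot; low at the start
- shutter (a joint): Shutter: upright steel slide plate with a window, crossing the feed track 85 mm behind the pivot and holding the knobs back. Value in m: 0 = shut (starts at 0 to 0.006), 0.044 = fully open against its stop. It moves towards feeder -y (to the right), needs about 2 N, and stays where it is left
- shutter_push (a point): Centre of the outer (left, feeder +y) face of the yellow upright push plate at the shutter's left end: 36 mm along feeder x, 38 mm high, 4 mm thick; 237 mm above the bench, 80 mm left of the track's centre line when shut, 36 mm when open. Push it towards feeder -y. Free space: over 100 mm to its left, 90 mm below
- knob1: Red ball knob 1, 30 mm in diameter, 30 g, with a small brass disc; origin at its centre. At the start it waits in the feed track behind the shutter, first in line. It rolls by itself when free
- knob2: Red ball knob 2, 30 mm in diameter, 30 g, with a small brass disc; origin at its centre. At the start it waits in the feed track behind the shutter, number 2 in line. It rolls by itself when free
- knob3: Red ball knob 3, 30 mm in diameter, 30 g, with a small brass disc; origin at its centre. At the start it waits in the feed track behind the shutter, number 3 in line. It rolls by itself when free
- knob4: Red ball knob 4, 30 mm in diameter, 30 g, with a small brass disc; origin at its centre. At the start it waits in the feed track behind the shutter, number 4 in line. It rolls by itself when free
- empty_bin: Loose blue open-topped picking bin, 150 mm (x) by 140 mm (y), 75 mm high, front lip 48 mm, walls and floor 4 mm, empty, on the bench under the right chute's lip. Origin at the centre of its underside
- full_bin: The same blue bin under the left chute's lip, heaped with red ball knobs up to about 95 mm. Origin at the centre of its underside
- cutters: Bystander: side cutters with orange handles lying on the bench, 165 mm long, 18 mm high; origin on the bench below their middle
- tape_roll: Bystander: black roll of tape lying flat, 64 mm in diameter, 19 mm high; origin at the centre of its underside
- grease_jar: Bystander: white jar with a green cap, 56 mm in diameter, 62 mm high; origin at the centre of its underside

How it is judged:
By the outcome, as a careful person would: the job done as asked, in the order asked, and still so for the second after the job is handed in, with the robot touching nothing.
It also fails if it takes over 43 s, if anything falls off the work surface, if the arm or the gripper's body presses on something with over 40 N, if the wrist force passes 120 N, or if a joint passes its speed limit or range.

### The arm

A 6-joint arm with a two-finger parallel gripper is mounted at the origin on the work surface. World frame = base frame: x ahead of the robot, y to its left, z up, the work surface at z = 0. Lengths are in m, angles in rad, forces in N, time in s.
With the tool pointing down it reaches from about 0.3 to 0.775 m from the base axis. Payload 14.6 kg.
Tool frame: the origin (TCP) lies at the very end of the fingers, on their centre line; the grasp point (between the pads) lies 19 mm behind it; x points along the fingers, z is the direction in which the jaws open and shut, and the axes are right-handed (so a half turn about x gives the same grasp; the last joint's range is limited). The gripper opens to 94 mm and grips with 3 to 60 N. Pads are 16 mm wide; open, the fingers measure 119 mm over their backs; the gripper's body (75 mm by 177 mm) begins 78 mm behind the grasp point.
Start: joints at [-1.404, 0.3, 1.521, -0, 1.321, -0.067], TCP at [0.127, -0.535, 0.205] pointing down, gripper open.
Joint ranges: [-3.03, 3.03], [-0.79, 2.21], [0.23, 2.52], [-1.04, 4.18], [0, 3.07], [-2.55, 2.55]. Speed limits (rad/s): [2.22, 2.22, 2.57, 3.14, 3.14, 3.14].

### API

Orientations are given as [roll, pitch, yaw] about the fixed x, y, z axes, in that order (R = Rz(yaw) Ry(pitch) Rx(roll)).
In Python, from station import ctrl gives the robot as it stands. The module is installed in compiled form; this text tells all that it offers.
- The arm moves only by the tool servo_tool, never from a script. Its argument "motion" is one flat list of numbers, 4 for each row, row after row: the shift along the tool's x, y, z in mm, then the turn about the tool's x in degrees. In form: [dx, dy, dz, roll, dx, dy, dz, roll, ...]. A call has 1 to 20 rows; each row is the pose to reach, as a shift and turn from the pose commanded when the call began, along the tool's axes at that moment; what a row does not reach only later rows make up. A row lasts 1/8 s, in which the tool goes at most 62.5 mm and 10.7 degrees, less where a joint would pass 70% of its speed; a pose out of reach is approached as far as the arm can. A call with a gripper value outside its range is refused whole. "gripper" is the opening, from 0 (shut) to 1 (fully open), set as the call begins (left out, the last holds). The fingers move at their own pace and stop on an object; "force" is the grip in N (left out, the last holds). Time passes only in rows, so rows that repeat a pose let the fingers close. It gives the time, the measured TCP pose, the force and the opening at its end, in the units of the state.
- ctrl.get_obs(): the state, without advancing time (a new reading comes with each control period).
- ctrl.camera(name): name is "side" or "top"; returns a dict with "color" (384x512x3 uint8, red, green, blue), "z_map" (384x512 float32, m along the optical axis (not along the pixel's ray), 0 where there is no reading), "fx", "fy", "cx", "cy" (pixels), "rvec" (rotation vector, rad) and "tvec" (3), from world to camera coordinates, as OpenCV has them. Camera axes: x right, y down, z forward; pixel columns grow to the right and rows downward; lengths in m; the calibration is good to about 2 mm. A picture is of the moment at which its call begins.
- ctrl.hand_in(): hands the job in, once; it reports no verdict.
The state is a dict: "time_s": time; "qpos": joint angles; "joint_vel": joint speeds; "tau": joint torques, N m; "ee_pos": TCP position; "eef_rot": TCP orientation; "force": force on the tool from outside, world axes, zero at the start; "moment": the same for the moment, N m; "grip_width": finger opening in m.
Only numpy, scipy, OpenCV 4.12 (cv2) and the standard library are available. Lean on these libraries where they do the work, as an engineer would, in place of code of your own. Each camera call takes 0.05 s, during which the arm holds its last target.

## Working session

There is one attempt and no reset: what is moved stays moved. The work goes in short steps, Python scripts to look and compute and a tool call to move; the robot and the scene stay as the last step left them, time stands still between calls to the robot, and variables do not carry over. Pictures are saved under pics/ and viewed, and the job is handed in when it is done.

Besides the shell and the picture viewer there is one more tool, called after "Emit:" by a JSON object that holds its "fn" and its "kwargs". servo_tool: Moves the arm, as the interface text tells. Its arguments: {"type":"object","properties":{"motion":{"type":"array","items":{"type":"number"}},"gripper":{"type":"number"},"force":{"type":"number"}},"required":["motion"]}

```bash
mkdir -p pics; cat > h.py <<'E'
import numpy as np, cv2
from station import ctrl
def cam(n,f=None):
    c=ctrl.camera(n); c['R']=cv2.Rodrigues(np.array(c['rvec'],float))[0]; c['t']=np.array(c['tvec'],float).reshape(3)
    if f: cv2.imwrite('pics/'+f,cv2.cvtColor(c['color'],cv2.COLOR_RGB2BGR))
    return c
def cloud(c):
    v,u=np.mgrid[0:384,0:512]; z=c['z_map'].astype(float)
    p=np.stack([(u-c['cx'])/c['fx']*z,(v-c['cy'])/c['fy']*z,z],-1)
    return (p-c['t'])@c['R']
def plane(c,u,v,h):
    d=np.array([(u-c['cx'])/c['fx'],(v-c['cy'])/c['fy'],1])@c['R']; o=-c['t']@c['R']
    return o+d*(h-o[2])/d[2]
E
python3 - <<'E'
from h import *
for n in('side','top'):
    c=cam(n,n+'0.png'); print(n,-c['t']@c['R'],c['R'][2],c['fx'])
    P=cloud(c); hsv=cv2.cvtColor(c['color'],cv2.COLOR_RGB2HSV)
    m=((hsv[...,0]>20)&(hsv[...,0]<35)&(hsv[...,1]>120)&(hsv[...,2]>90)).astype(np.uint8)
    k,l,s,ce=cv2.connectedComponentsWithStats(m)
    for i in range(1,k):
        if s[i,4]>15:
            q=P[(l==i)&(c['z_map']>0)]; print(s[i],ce[i].round(1),np.median(q,0).round(4),q.min(0).round(3),q.max(0).round(3))
o=ctrl.get_obs(); print(o)
E
```

```text
side [ 0.43890109 -0.65968668  0.9303972 ] [ 0.13893877  0.6486171  -0.74832605] 372.6198372648025
[270 137   5  11  42] [271.7 142.1] [0.6237 0.1154 0.2402] [0.618 0.112 0.221] [0.63  0.12  0.257]
[222 174  16  10  96] [229.7 178.3] [0.496  0.0949 0.1401] [0.474 0.072 0.044] [0.517 0.2   0.148]
[243 199  18  12 140] [251.3 204.3] [ 0.5348 -0.0526  0.1868] [ 0.514 -0.074  0.053] [0.56  0.077 0.194]
top [0.53796959 0.03125268 1.00543605] [ 0.0345003   0.02213658 -0.9991595 ] 365.0548086395793
[218 148   5  17  31] [219.7 156.6] [0.6345 0.1206 0.2547] [ 0.616  0.114 -0.002] [0.672 0.154 0.257]
[289 196  20  20 289] [298.6 205.2] [ 0.535  -0.0533  0.188 ] [ 0.512 -0.074  0.177] [ 0.556 -0.032  0.197]
[225 211  18  18 245] [233.5 219.5] [0.4965 0.095  0.1407] [0.476 0.074 0.131] [0.517 0.116 0.149]
{'time_s': 0.1, 'qpos': array([-1.40361487e+00,  3.00392945e-01,  1.52148267e+00,  8.69827615e-07,
        1.32069540e+00, -6.66087324e-02]), 'joint_vel': array([-2.65754498e-05, -4.76905758e-04, -9.75405262e-04,  1.04991490e-03,
       -3.15801990e-04, -1.17217821e-03]), 'tau': array([ 1.02365553e-03, -5.32646406e+01, -3.53282690e+01,  7.08797760e-02,
        2.34999123e-02, -4.68025814e-05]), 'ee_pos': array([ 0.12737257, -0.53482248,  0.20497083]), 'eef_rot': array([3.07412273, 1.56981797, 1.73711638]), 'force': array([-0.08238955,  0.72862877, -0.25375211]), 'moment': array([-0.00039798, -0.01845087, -0.02937866]), 'grip_width': 0.0936782656869942}
```

View pics/side0.png

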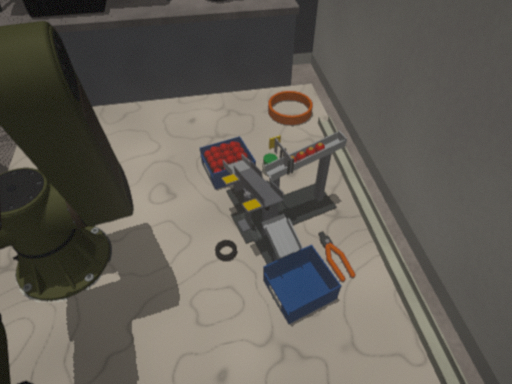

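View pics/top0.png

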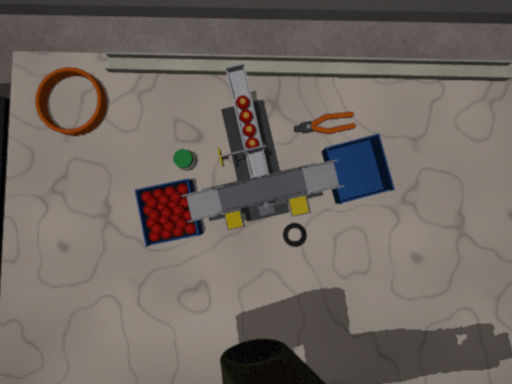

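```bash
python3 - <<'E'
from h import *
from scipy.spatial.transform import Rotation as Ro
R_=np.array([0.535,-.0533]);L=np.array([.4965,.095])
d=L-R_; yaw=np.arctan2(-d[0],d[1]); print('yaw',yaw,np.linalg.norm(d))
ex=np.array([np.cos(yaw),np.sin(yaw)]);ey=np.array([-ex[1],ex[0]])
for p,s in((R_,1),(L,-1)): print(p+.053*ex+.08*s*ey)
O=(R_+L)/2+.053*ex
print('O',O)
for n,p in dict(tm=(.031,0),sp=(.085,.080),spopen=(.085,.036)).items(): print(n,O+p[0]*ex+p[1]*ey)
o=ctrl.get_obs(); M=Ro.from_euler('xyz',o['eef_rot']).as_matrix(); print(M.round(4))
print('fx in tool',M.T@np.r_[ex,0],'fy',M.T@np.r_[ey,0])
E
```

```text
yaw 0.2540016887888486 0.15321599133249766
[0.56619714 0.03745097]
[0.56790182 0.03088463]
O [0.56704948 0.0341678 ]
tm [0.59705483 0.04195746]
sp [0.62921988 0.13295971]
spopen [0.64027617 0.09037146]
[[-2.000e-04  9.728e-01  2.317e-01]
 [ 1.000e-03  2.317e-01 -9.728e-01]
 [-1.000e+00  1.000e-04 -1.000e-03]]
fx in tool [ 8.56744416e-05  9.99795747e-01 -2.02102969e-02] fy [ 9.74602842e-04 -2.02103709e-02 -9.99795275e-01]
```

The top view shows the right pad at about (299,205), the left pad at (233,219), the push plate at (220,157), the knobs near (247,120), the empty bin at (358,168) and the full bin at (168,212). The two pads lie 153 mm apart, which matches 160·cos 0.3. The tool axes are already aligned with the feeder: tool y runs along feeder x, tool z along feeder −y, and tool x points down.

Next I move the closed fingers above the right pad.

Emit:
{"fn": "servo_tool", "kwargs": {"motion": [-20, 10, -7, 0, -40, 40, -30, 0, -55, 80, -59, 0, -55, 120, -89, 0, -55, 160, -118, 0, -55, 200, -148, 0, -55, 240, -178, 0, -55, 280, -207, 0, -55, 320, -237, 0, -55, 360, -266, 0, -55, 400, -296, 0, -55, 440, -326, 0, -55, 475, -352, 0, -55, 495, -366, 0, -55, 500, -370, 0, -55, 500, -370, 0, -55, 500, -370, 0], "gripper": 0}}

```text
time_s: 2.22
ee_pos: [0.5276, -0.06, 0.2606]
eef_rot: [0.044, 1.571, -1.294]
force: [0.7, 0.3, 0.6]
grip_width: 0.0003
```

```bash
python3 - <<'E'
from h import *
cam('side','side1.png');c=cam('top','top1.png');o=ctrl.get_obs();print(o['ee_pos'],o['eef_rot'],o['force'],o['grip_width'],o['time_s'])
E
```

```text
[ 0.52776213 -0.05992457  0.26064523] [ 1.01486675  1.57049175 -0.32311224] [ 0.52529678 -0.03087545 -0.20803372] 0.0005502029714575122 2.325
```

View pics/side1.png

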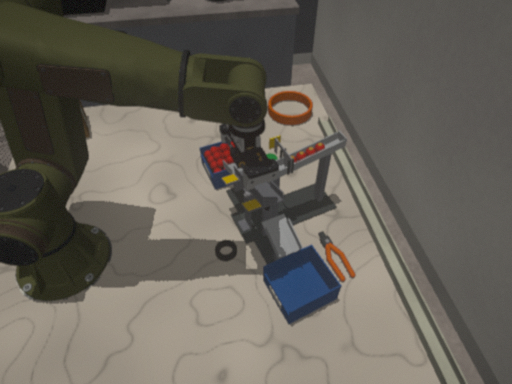

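Emit:
{"fn": "servo_tool", "kwargs": {"motion": [20, 2, 0, 0, 45, 4, 0, 0, 62, 4, 0, 0, 70, 4, 0, 0, 76, 4, 0, 0, 82, 4, 0, 0, 88, 4, 0, 0, 94, 4, 0, 0, 99, 4, 0, 0, 104, 4, 0, 0, 109, 4, 0, 0, 112, 4, 0, 0, 114, 4, 0, 0, 116, 4, 0, 0, 116, 4, 0, 0, 116, 4, 0, 0]}}

```text
time_s: 4.32
ee_pos: [0.5321, -0.0583, 0.1446]
eef_rot: [1.35, 1.571, 0.013]
force: [-0.2, 1.7, 1.5]
grip_width: 0.0004
```

```bash
python3 - <<'E'
from h import *
for n in('side','top'):
    c=cam(n,n+'2.png')
    P=cloud(c); hsv=cv2.cvtColor(c['color'],cv2.COLOR_RGB2HSV)
    m=((hsv[...,0]>20)&(hsv[...,0]<35)&(hsv[...,1]>120)&(hsv[...,2]>70)).astype(np.uint8)
    k,l,s,ce=cv2.connectedComponentsWithStats(m)
    for i in range(1,k):
        if s[i,4]>15:
            q=P[(l==i)&(c['z_map']>0)]; print(s[i],np.median(q,0).round(4),q.min(0).round(3),q.max(0).round(3))
o=ctrl.get_obs(); print(o['ee_pos'],o['force'],o['time_s'])
E
```

```text
[270 136  10  12  60] [0.6258 0.1176 0.2429] [0.618 0.113 0.219] [0.646 0.123 0.255]
[222 165   4   9  23] [0.4803 0.0841 0.1902] [0.476 0.011 0.184] [0.484 0.101 0.271]
[245 215  18  12 105] [ 0.5344 -0.0728  0.1376] [ 0.516 -0.145  0.133] [ 0.559 -0.051  0.243]
[218 148   5  17  36] [0.6309 0.1185 0.2543] [ 0.616  0.114 -0.002] [0.672 0.154 0.258]
[228 210  19  20 288] [0.5    0.0838 0.1883] [0.478 0.063 0.18 ] [0.521 0.104 0.196]
[ 0.53202965 -0.05833275  0.14455173] [-1.39109822  1.04554408  2.07246796] 4.425
```

View pics/side2.png

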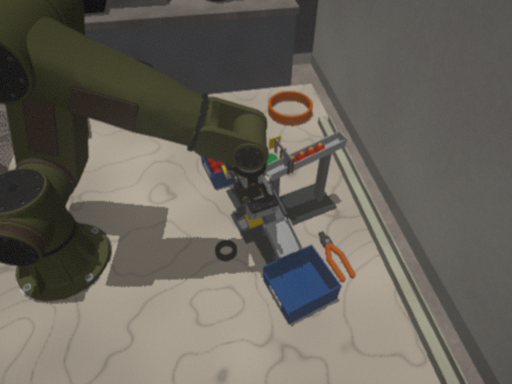

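The left pad is now at z 0.188 and the right pad at about 0.138, so the gate is fully tipped right. Next I lift and move over to the left of the push plate.

Emit:
{"fn": "servo_tool", "kwargs": {"motion": [-25, -2, 0, 0, -65, -4, 0, 0, -110, -4, 0, 0, -145, 0, 0, 0, -155, 15, -24, 0, -155, 35, -55, 0, -155, 56, -88, 0, -155, 78, -123, 0, -155, 100, -158, 0, -155, 120, -189, 0, -155, 133, -210, 0, -155, 138, -218, 0, -155, 138, -218, 0, -130, 138, -218, 0, -100, 138, -218, 0, -85, 138, -218, 0, -85, 138, -218, 0, -85, 138, -218, 0]}}

```text
time_s: 6.68
ee_pos: [0.6161, 0.1855, 0.2309]
eef_rot: [1.558, 1.569, 0.22]
force: [0.7, -0.3, 0.7]
grip_width: 0.0004
```

```bash
python3 - <<'E'
from h import *
from scipy.spatial.transform import Rotation as Ro
for n in('side','top'):
    c=cam(n,n+'3.png')
    P=cloud(c); hsv=cv2.cvtColor(c['color'],cv2.COLOR_RGB2HSV)
    m=((hsv[...,0]>20)&(hsv[...,0]<35)&(hsv[...,1]>120)&(hsv[...,2]>70)).astype(np.uint8)
    k,l,s,ce=cv2.connectedComponentsWithStats(m)
    for i in range(1,k):
        if s[i,4]>15:
            q=P[(l==i)&(c['z_map']>0)]; print(s[i],np.median(q,0).round(4),q.min(0).round(3),q.max(0).round(3))
o=ctrl.get_obs(); print(o['ee_pos'],o['force'],o['time_s'])
O=np.array([.5686,.0284]);ex=np.array([np.cos(.254),np.sin(.254)]);ey=np.array([-ex[1],ex[0]])
d=o['ee_pos'][:2]-O;print('feeder',d@ex,d@ey);print(Ro.from_euler('xyz',o['eef_rot']).as_matrix().round(3))
E
```

```text
[270 138   5  10  42] [0.6242 0.1157 0.238 ] [0.617 0.112 0.221] [0.631 0.121 0.253]
[222 163  17  14 159] [0.4985 0.0826 0.1869] [0.477 0.061 0.18 ] [0.519 0.103 0.194]
[245 211  18  17 193] [ 0.5368 -0.064   0.1402] [ 0.516 -0.086  0.131] [ 0.559 -0.043  0.147]
[293 195  17  19 243] [ 0.5377 -0.0634  0.1414] [ 0.516 -0.083  0.134] [ 0.559 -0.044  0.148]
[228 210  19  20 289] [0.5    0.0839 0.1883] [0.478 0.063 0.179] [0.521 0.104 0.196]
[0.61605114 0.18569292 0.23066926] [0.88725654 0.7152243  1.03844081] 6.775
feeder 0.08545286190157227 0.14032277976126917
[[ 0.002  0.973  0.232]
 [ 0.     0.232 -0.973]
 [-1.     0.002  0.   ]]
```

View pics/side3.png

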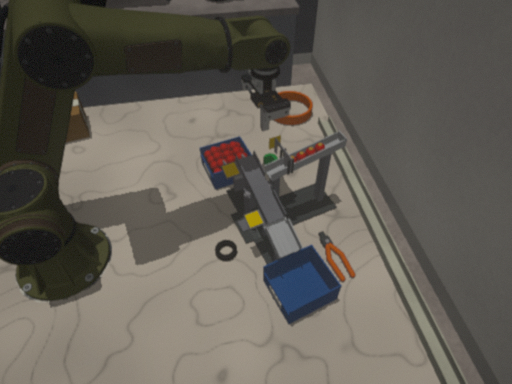

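View pics/top3.png

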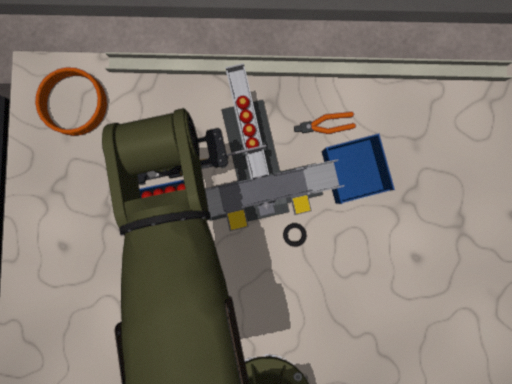

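The gate is still tipped right, with the right pad at z 0.141 and the left at 0.188. The fingertip is level with the push plate at feeder (85, 140) mm, so I push towards feeder −y.

Emit:
{"fn": "servo_tool", "kwargs": {"motion": [0, 0, 15, 0, 0, 0, 32, 0, 0, 0, 44, 0, 0, 1, 50, 0, 0, 1, 55, 0, 0, 1, 60, 0, 0, 1, 65, 0, 0, 1, 70, 0, 0, 1, 75, 0, 0, 1, 80, 0, 0, 1, 84, 0, 0, 1, 88, 0, 0, 1, 91, 0, 0, 1, 92, 0, 0, 1, 92, 0]}}

```text
time_s: 8.65
ee_pos: [0.6378, 0.0976, 0.2295]
eef_rot: [-3.136, 1.569, 1.811]
force: [-0.3, 8.8, 0.6]
grip_width: 0.0004
```

```bash
python3 - <<'E'
from h import *
for n in('side','top'):
    c=cam(n,n+'4.png')
    P=cloud(c); hsv=cv2.cvtColor(c['color'],cv2.COLOR_RGB2HSV)
    m=((hsv[...,0]>20)&(hsv[...,0]<35)&(hsv[...,1]>120)&(hsv[...,2]>70)).astype(np.uint8)
    k,l,s,ce=cv2.connectedComponentsWithStats(m)
    for i in range(1,k):
        if s[i,4]>15:
            q=P[(l==i)&(c['z_map']>0)]; print(s[i],np.median(q,0).round(4),q.min(0).round(3),q.max(0).round(3))
o=ctrl.get_obs(); print(o['ee_pos'],o['force'],o['time_s'])
O=np.array([.5686,.0284]);ex=np.array([np.cos(.254),np.sin(.254)]);ey=np.array([-ex[1],ex[0]])
d=o['ee_pos'][:2]-O;print('feeder',d@ex,d@ey)
E
```

```text
[275 146   6  11  44] [0.6316 0.0791 0.2407] [0.624 0.076 0.221] [0.638 0.082 0.255]
[222 163  17  14 159] [0.4983 0.0823 0.1869] [0.477 0.061 0.179] [0.519 0.106 0.194]
[245 210  18  18 198] [ 0.5367 -0.0638  0.1397] [ 0.516 -0.086  0.131] [ 0.559 -0.04   0.147]
[293 195  17  19 243] [ 0.5377 -0.0634  0.1409] [ 0.516 -0.083  0.132] [ 0.559 -0.044  0.15 ]
[0.6377385  0.09758132 0.22947563] [-1.28434643 10.08633867  0.15656971] 8.75
feeder 0.08430391527028369 0.049588687735921136
```

View pics/side4.png

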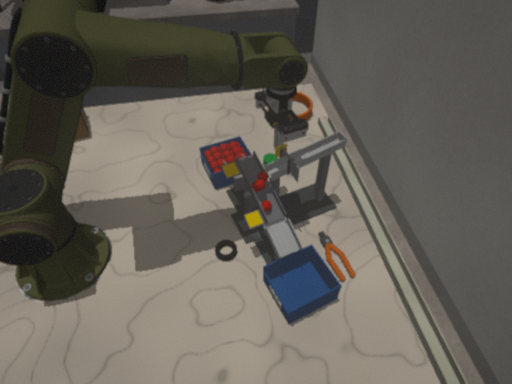

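View pics/top4.png

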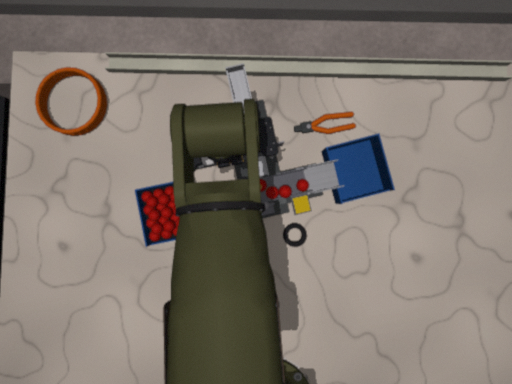

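The knobs are rolling down the gate towards the right, at (262–302,185–192) in the top view. The 10 N force points to the stop. I'll nudge slightly to confirm, then back off to the left and up.

Emit:
{"fn": "servo_tool", "kwargs": {"motion": [0, 0, 1, 0, 0, 0, 1, 0, 0, 0, 1, 0]}}

```text
time_s: 9.12
ee_pos: [0.6378, 0.0975, 0.2295]
eef_rot: [-3.11, 1.568, 1.838]
force: [-1.8, 14.5, 1.4]
grip_width: 0.0006
```

Emit:
{"fn": "servo_tool", "kwargs": {"motion": [0, 0, -10, 0, 0, 0, -35, 0, 0, 0, -65, 0, 0, 0, -85, 0, -20, 0, -90, 0, -55, 0, -90, 0, -80, 0, -90, 0, -90, -10, -90, 0, -90, -50, -90, 0, -90, -100, -90, 0, -90, -150, -90, 0, -90, -200, -90, 0, -90, -240, -90, 0, -90, -250, -90, 0, -90, -250, -90, 0, -90, -250, -90, 0]}}

```text
time_s: 11.12
ee_pos: [0.3748, 0.1252, 0.319]
eef_rot: [-1.541, 1.57, -2.879]
force: [1.4, -0.8, -0.1]
grip_width: -0.0
```

```bash
python3 - <<'E'
from h import *
O=np.array([.5686,.0284]);ex=np.array([np.cos(.254),np.sin(.254)]);ey=np.array([-ex[1],ex[0]])
for n in('side','top'):
    c=cam(n,n+'5.png')
    P=cloud(c); hsv=cv2.cvtColor(c['color'],cv2.COLOR_RGB2HSV)
    m=((hsv[...,0]>20)&(hsv[...,0]<35)&(hsv[...,1]>120)&(hsv[...,2]>70)).astype(np.uint8)
    k,l,s,ce=cv2.connectedComponentsWithStats(m)
    for i in range(1,k):
        if s[i,4]>15:
            q=P[(l==i)&(c['z_map']>0)]; w=np.median(q,0); d=w[:2]-O; print(s[i],w.round(4),'feeder',d@ex,d@ey)
o=ctrl.get_obs(); print(o['ee_pos'],o['force'],o['time_s'])
E
```

```text
[275 146   6  11  44] [0.6322 0.0791 0.2381] feeder 0.07434089830938095 0.03308048488535989
[222 162  17  15 171] [0.4982 0.0848 0.1867] feeder -0.05392667859345852 0.07225330941937963
[245 211  18  17 193] [ 0.5369 -0.0644  0.1397] feeder -0.054008407823732285 -0.08182558812809042
[235 144   6  17  46] [0.6487 0.0837 0.2537] feeder 0.09146789682564024 0.03342640238906102
[293 195  17  19 244] [ 0.5377 -0.0635  0.1409] feeder -0.053027953225942816 -0.08118166710749022
[228 210  19  20 287] [0.5    0.0838 0.1886] feeder -0.052442852525207764 0.07086165276371881
[0.37475175 0.12520367 0.3189529 ] [ 0.8519438   0.52020062 -0.90615432] 11.225
```

View pics/side5.png

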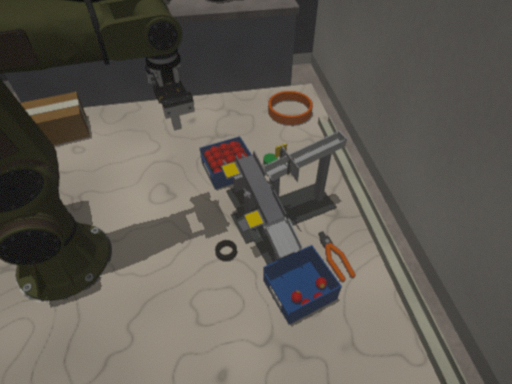

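View pics/top5.png

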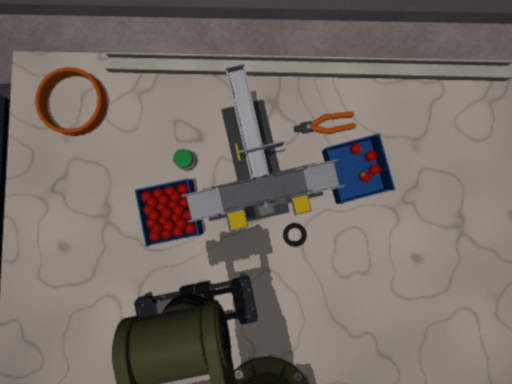

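All four knobs are in the right bin, at (356,149), (371,156), (375,170) and (364,176). I'll let them settle and check again before handing in.

Emit:
{"fn": "servo_tool", "kwargs": {"motion": [0, 0, 0, 0, 0, 0, 0, 0, 0, 0, 0, 0, 0, 0, 0, 0, 0, 0, 0, 0, 0, 0, 0, 0, 0, 0, 0, 0, 0, 0, 0, 0, 0, 0, 0, 0, 0, 0, 0, 0, 0, 0, 0, 0, 0, 0, 0, 0]}}

```text
time_s: 12.72
ee_pos: [0.3742, 0.1251, 0.3195]
eef_rot: [2.324, 1.571, 0.987]
force: [0.1, -0.0, 0.1]
grip_width: 0.0005
```

```bash
python3 - <<'E'
from h import *
a=cv2.imread('pics/top0.png').astype(int)
c=cam('top','top6.png');b=cv2.imread('pics/top6.png').astype(int)
d=(abs(a-b).max(2)>40).astype(np.uint8)
k,l,s,ce=cv2.connectedComponentsWithStats(d)
print([list(x) for x in s[1:] if x[4]>8 and x[1]<260])
hsv=cv2.cvtColor(c['color'],cv2.COLOR_RGB2HSV);print('t',ctrl.get_obs()['time_s'])
print(ctrl.hand_in())
E
```

```text
[[np.int32(235), np.int32(95), np.int32(25), np.int32(54), np.int32(672)], [np.int32(266), np.int32(143), np.int32(7), np.int32(3), np.int32(10)], [np.int32(274), np.int32(142), np.int32(9), np.int32(6), np.int32(30)], [np.int32(350), np.int32(143), np.int32(12), np.int32(12), np.int32(107)], [np.int32(233), np.int32(144), np.int32(8), np.int32(17), np.int32(47)], [np.int32(217), np.int32(148), np.int32(14), np.int32(19), np.int32(90)], [np.int32(249), np.int32(149), np.int32(13), np.int32(5), np.int32(27)], [np.int32(276), np.int32(149), np.int32(9), np.int32(3), np.int32(9)], [np.int32(365), np.int32(151), np.int32(12), np.int32(10), np.int32(102)], [np.int32(359), np.int32(164), np.int32(22), np.int32(18), np.int32(212)], [np.int32(305), np.int32(195), np.int32(5), np.int32(16), np.int32(28)], [np.int32(289), np.int32(199), np.int32(21), np.int32(17), np.int32(93)], [np.int32(240), np.int32(208), np.int32(7), np.int32(19), np.int32(83)], [np.int32(225), np.int32(214), np.int32(6), np.int32(15), np.int32(42)], [np.int32(112), np.int32(225), np.int32(400), np.int32(159), np.int32(27172)], [np.int32(231), np.int32(227), np.int32(10), np.int32(3), np.int32(11)]]
t 12.775
the job is handed in; nothing more can be done
None
```

View pics/top6.png

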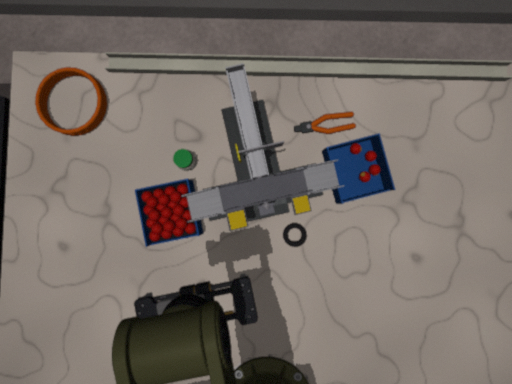

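The job is done and handed in at 12.8 s. With the closed fingertips I pressed the right pad until the gate tipped right, then pushed the shutter plate open, and all four knobs rolled into the right-hand bin.

- **Gate:** it stayed on the right stop after I let go. The right pad measured 141 mm above the bench and the left 188 mm, matching the given 141 and 189 mm.
- **Shutter:** it appears to be fully open. The plate did not move when I pressed harder, with the force rising from about 10 to 14.5 N. Its measured position is about 1 mm short of nominal in the side view and within 1 mm in the top view, inside the calibration error.
- **Knobs:** the last picture shows all four in the right bin and the track empty.
- **Other things:** comparing the first and last top views, only the gate, shutter, knobs and the arm with its shadow had changed. The tape roll lay at the edge of the shadow region, so there I relied on the picture: it shows the roll at the same spot. The bins, cutters and jar showed no change.
- **Hand:** it is clear of everything, with the force reading near zero.

No check failed.

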